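Weigh two grinding jars against each other and seat the fuller one on the mill drive

TASK

One of the two closed grinding jars has its full charge of steel balls, the other has not: let go of one on each pan of the balance to find out which is heavier. Then put the heavier jar into the cup of the mill drive, pressing lightly and turning it until its slots drop over the drive pins and it sits fully home, and leave the lighter one standing on its pan. Handle the balance and the drive gently and leave everything else alone.

Things in the scene. Friction and masses are not known exactly. Their poses are not given: they have to be found in the camera images.
- jar_1: One of two closed steel grinding jars, exactly alike: knurled aluminium cap, 44.4 mm across, 64.5 mm tall. Origin at the centre of its underside, z up. One (0.6 to 0.75 kg) holds the full charge of balls, the other 0.4 to 0.52 kg; neither looks nor name tell which
- jar_2: The other jar, the same in every dimension. Under each jar two slots, 11 mm wide and 6.5 mm deep, cross at right angles along its own x and y axes, between four feet, so that it fits the mill's drive at every quarter turn
- balance: Equal-arm balance: grey base 100 x 290 mm, beam along its y axis, centre column with a white scale plate (top 114 mm above the bench) and a pointer. Origin at the centre of its underside, +y towards the pan called left. No lock: the beam swings freely and the pans stay level
- pan_left_top (a point): Centre of the upper face of the round steel pan at the balance's +y end: 95 mm across inside a 3 mm rim, 88 mm above the bench when the beam is level; the beam's stops let it move 9 mm down or up. Empty, the beam floats level; about 0.5 N on a pan takes it to the stop, and there it is hard
- pan_right_top (a point): The same for the pan at the balance's -y end; the pan centres are 210 mm apart
- beam (a joint): Tilt of the balance beam in rad: 0 level, positive when the left (+y) pan is down, about +0.086 or -0.086 at the stops; it is damped and swings over in 1 to 2 s
- mill: Drive unit of a small ball mill: white housing 130 x 150 mm, 46 mm high, black front panel, a steel cup on its top. Origin at the centre of its underside. In the cup a drive with a cross of two round pins (33 mm long, 6 mm thick, tops 6 mm above the cup's floor) fits the slots under a jar; its motor holds it against light turning, at whatever angle it last stopped (not reported)
- mill_seat (a point): Centre of the cup's floor, 46 mm above the bench; the cup is 15 mm deep, 47 mm wide inside, flaring to 53 mm over its top 5 mm. A jar whose slots miss the pins stands on them 6 mm too high; turned there under a light push it drops over them within a quarter turn (play about 0.1 rad either way). Home, the jar's origin is at this point within 2 mm
- specimen_cup: Bystander: lidded specimen cup, 61 mm across, 64 mm tall, origin at its underside
- tape_roll: Bystander: roll of tape, 62 mm across, 19 mm high
- timer: Bystander: bench timer with a dial, 62 x 62 x 44 mm
- marker: Bystander: marker pen lying down, 139 mm long, 12 mm thick
- forceps: Bystander: steel forceps lying down, 122 mm long
- stain_bottle: Bystander: brown dropper bottle, 31 mm across, 90 mm tall
- cartridge: Bystander: flat white test cartridge, 20 x 70 x 8 mm

How it is judged (in metres and radians):
On the way:
1. one jar stands free on each pan and the beam has come to rest against a stop, the heavier jar's pan down (((horizontal distance between jar_1 and pan_left_top below 0.03 m and z of jar_1 in the frame of pan_left_top between -0.004 and 0.004 m and angle between each of jar_1, jar_2's own z axis and vertical below 0.08 rad and contact force between the fingers and jar_1 below 0.1 N and horizontal distance between jar_2 and pan_right_top below 0.03 m and z of jar_2 in the frame of pan_right_top between -0.004 and 0.004 m and contact force between the fingers and jar_2 below 0.1 N) or (horizontal distance between jar_2 and pan_left_top below 0.03 m and z of jar_2 in the frame of pan_left_top between -0.004 and 0.004 m and angle between each of jar_2, jar_1's own z axis and vertical below 0.08 rad and contact force between the fingers and jar_2 below 0.1 N and horizontal distance between jar_1 and pan_right_top below 0.03 m and z of jar_1 in the frame of pan_right_top between -0.004 and 0.004 m and contact force between the fingers and jar_1 below 0.1 N)) and velocity of joint beam between -0.05 and 0.05 rad/s and (value of joint beam above 0.06 rad or value of joint beam below -0.06 rad)), for 0.3 s.
At the end, for the whole second after the job is handed in: The heavier jar is upright, at rest and home over the drive pins (within 3 mm of the cup's axis, under 2.5 mm above its floor); the lighter one (under 5.5 N on the pan) stands upright and at rest within 30 mm of a pan's centre; both are let go (((horizontal distance between jar_1 and mill_seat below 0.003 m and z of jar_1 in the frame of mill_seat below 0.0025 m and angle between jar_1's own z axis and vertical below 0.05 rad and linear speed of each of jar_1, jar_2 below 0.02 m/s and contact force between the fingers and jar_1 below 0.1 N and ((horizontal distance between jar_2 and pan_left_top below 0.03 m and z of jar_2 in the frame of pan_left_top between -0.004 and 0.004 m and angle between jar_2's own z axis and vertical below 0.08 rad and contact force between the fingers and jar_2 below 0.1 N) or (horizontal distance between jar_2 and pan_right_top below 0.03 m and z of jar_2 in the frame of pan_right_top between -0.004 and 0.004 m and angle between jar_2's own z axis and vertical below 0.08 rad and contact force between the fingers and jar_2 below 0.1 N)) and contact force between jar_2 and balance below 5.5 N) or (horizontal distance between jar_2 and mill_seat below 0.003 m and z of jar_2 in the frame of mill_seat below 0.0025 m and angle between jar_2's own z axis and vertical below 0.05 rad and linear speed of each of jar_2, jar_1 below 0.02 m/s and contact force between the fingers and jar_2 below 0.1 N and ((horizontal distance between jar_1 and pan_left_top below 0.03 m and z of jar_1 in the frame of pan_left_top between -0.004 and 0.004 m and angle between jar_1's own z axis and vertical below 0.08 rad and contact force between the fingers and jar_1 below 0.1 N) or (horizontal distance between jar_1 and pan_right_top below 0.03 m and z of jar_1 in the frame of pan_right_top between -0.004 and 0.004 m and angle between jar_1's own z axis and vertical below 0.08 rad and contact force between the fingers and jar_1 below 0.1 N)) and contact force between jar_1 and balance below 5.5 N))); the robot touches nothing.
It fails at once if a jar, or the hand, is pressed on the mill drive or its cup with more than 60 N (contact force between anything else and mill above 60 N).
It fails at once if the balance is loaded or struck with more than 35 N (contact force between anything else and balance above 35 N).
It fails at once if a jar is tipped over (angle between any of jar_1, jar_2's own z axis and vertical above 0.5 rad).
It fails at once if a bystander is shifted by more than 25 mm (distance of any of specimen_cup, tape_roll, timer, marker, forceps, stain_bottle, cartridge from where it was at the start of the episode above 0.025 m).
It also fails if it takes over 72 s, if anything falls off the work surface, if the arm or the gripper's body presses on something with over 40 N, if the wrist force passes 120 N, or if a joint passes its speed limit or range.

ROBOT

A 6-joint arm with a two-finger parallel gripper is mounted at the origin on a cart in front of the work surface, level with it; the furniture and walls round the work are solid. World frame = base frame: x ahead of the robot, y to its left, z up, the work surface at z = 0. Lengths are in mm, angles in rad, forces in N, time in s.
With the tool pointing down it reaches from about 300 to 775 mm from the base axis. Payload 14.6 kg.
Tool frame: the origin (TCP) lies midway between the tips of the shut fingers; the grasp point (between the pads) lies behind it (manip.grip_depth is the z of the grasp point in the tool frame, in mm); z points along the fingers, y is the line along which they close (so a half turn about z gives the same grasp; the last joint's range is limited). The gripper opens to 94 mm and grips with 3 to 60 N. Pads are 16 mm wide; open, the fingers measure 119 mm over their backs; the gripper's body (75 mm by 177 mm) begins 78 mm behind the grasp point.
Start: joints at [1.05, 0.3, 1.521, -0, 1.321, -0.067], TCP at [241.107, 494.324, 205.446] pointing down, gripper open.
Joint ranges: [-3.03, 3.03], [-0.79, 2.21], [0.23, 2.52], [-1.04, 4.18], [0, 3.07], [-2.55, 2.55]. Speed limits (rad/s): [2.22, 2.22, 2.57, 3.14, 3.14, 3.14].

INTERFACE

Orientations are given as [roll, pitch, yaw] about the fixed x, y, z axes, in that order (R = Rz(yaw) Ry(pitch) Rx(roll)).
In Python, from cell import manip gives the robot as it stands.
- The arm moves only by the shell command python3 -m creep [OPENING] [FORCE], which reads ROWS from standard input. ROWS is a JSON list of rows, 1 to 5 of them, each written [[dx, dy, dz], [rx, ry, rz]]: dx, dy, dz in fractions of the full range, 1 being 75 cm, then a rotation vector rx, ry, rz in parts of the range, where 1.0 means 360 degrees; each row is the pose to reach, as a shift and turn from the pose commanded when the command began, along the tool's axes at that moment; what a row does not reach only later rows make up. A row lasts 1/10 s, in which the tool goes at most 50 mm and 0.15 rad, less where a joint would pass 70% of its speed; a pose out of reach is approached as far as the arm can. OPENING is the finger opening in mm, set as the command begins (- or left out keeps the last). The fingers move at their own pace and stop on an object; FORCE is the grip in N (left out, the last holds). Time passes only in rows, so rows that do not move let the fingers close. It prints the time, the measured TCP pose, the force, the opening and the grip force at its end. A shift or turn number past 1, either way, is cut back to 1. Input that does not fit is refused with a message, and nothing moves.
- manip.read_state(): the state, without advancing time (a new reading comes with each control period).
- manip.camera(name): name is "scene" or "top" or "wrist"; returns (picture, depth): 384x512x3 uint8, red, green, blue; 384x512 float32, mm along the optical axis (not along the pixel's ray), 0 where there is no reading.
- manip.camera_info(name): a dict with "K" (3x3 intrinsics, pixels), "rvec" (rotation vector, rad) and "tvec" (3), from world to camera coordinates, as OpenCV has them; the wrist camera has in their place "mount" (4x4, takes a point from camera to tool coordinates, whose origin is the TCP and whose axes are the flange's). Camera axes: x right, y down, z forward; pixel columns grow to the right and rows downward; lengths in mm; the calibration is good to about 2 mm. A picture is of the moment at which its call begins: read the wrist's pose just before it. camera_info takes no time and is no camera call.
- manip.sign_off(): hands the job in; it is judged then, once.
The state is a dict: "clock": time; "joints": joint angles; "qd": joint speeds; "effort": joint torques, N m; "eef_pos": TCP position; "eef_rot": TCP orientation; "wrist_force": force on the tool from outside, world axes, zero at the start; "moment": the same for the moment, N m; "finger_gap": finger opening in mm; "finger_force": force on a finger pad.
Only numpy, scipy, OpenCV 4.12 (cv2) and the standard library are available. Lean on these libraries where they do the work, as an engineer would, in place of code of your own. Each camera call takes 0.05 s, during which the arm holds its last target. There are 200 camera calls.

## Working session

There is one attempt and no reset: what is moved stays moved. The work goes in short steps, Python scripts to look and compute and a shell command to move; the robot and the scene stay as the last step left them, time stands still between calls to the robot, and variables do not carry over. Pictures are saved under pics/ and viewed, at most 10 in all, crops included, and the job is handed in when it is done.

```bash
ls; mkdir -p pics; cat > h.py <<'E'
import numpy as np, cv2
from cell import manip
from scipy.spatial.transform import Rotation as R
def shot(n):
    s=manip.read_state(); p,d=manip.camera(n); i=manip.camera_info(n); K=np.array(i["K"],float)
    if n=="wrist":
        M=np.array(i["mount"],float); T=np.eye(4); T[:3,:3]=R.from_euler('xyz',s["eef_rot"]).as_matrix(); T[:3,3]=s["eef_pos"]
        W=T@M
    else:
        C=np.eye(4); C[:3,:3]=cv2.Rodrigues(np.array(i["rvec"],float))[0]; C[:3,3]=np.ravel(i["tvec"]); W=np.linalg.inv(C)
    return p,d,K,W
def pts(d,K,W):
    v,u=np.indices(d.shape); c=np.stack([(u-K[0,2])*d/K[0,0],(v-K[1,2])*d/K[1,1],d],-1)
    return c@W[:3,:3].T+W[:3,3]
def ray(u,v,z,K,W):
    r=W[:3,:3]@np.linalg.solve(K,[u,v,1.]); return W[:3,3]+r*(z-W[2,3])/r[2]
E
python3 - <<'E'
from h import *
ims=[]
print(manip.read_state(), manip.grip_depth)
for n in("top","scene"):
    p,d,K,W=shot(n); ims.append(p); np.savez(f"{n}.npz",p=p,d=d,K=K,W=W)
    print(n,W.round(2).tolist(),K.tolist())
cv2.imwrite("pics/a.png",cv2.resize(np.hstack(ims),(800,300),interpolation=cv2.INTER_AREA)[:,:,::-1])
cv2.imwrite("pics/top.png",cv2.resize(ims[0],(800,600))[:,:,::-1])
E
```

```text
pics
{'clock': 0.0, 'joints': array([ 1.05043533e+00,  3.00474108e-01,  1.52160809e+00,  1.24370058e-05,
        1.32070626e+00, -6.66066319e-02]), 'qd': array([-0.00133444,  0.0012489 ,  0.00090055,  0.00083105, -0.00188848,
        0.00050647]), 'effort': array([-1.33416226e-03, -5.31807947e+01, -3.52733624e+01,  7.07299495e-02,
        2.43280845e-02, -9.36589277e-05]), 'eef_pos': array([240.9541047 , 494.10275676, 204.87325846]), 'eef_rot': array([-3.14040030e+00, -9.16095310e-05,  2.68783515e+00]), 'wrist_force': array([ 0.84434347, -0.11810084, -0.67621577]), 'moment': array([-0.009689  , -0.0225963 ,  0.04267699]), 'finger_force': 0.0, 'finger_gap': 94.07768371871607} -18.8
top [[0.18, -0.87, 0.46, -240.5], [-0.98, -0.16, 0.07, -151.17], [0.01, -0.46, -0.89, 1567.97], [0.0, 0.0, 0.0, 1.0]] [[426.69264777345944, 0.0, 259.91797718380474], [0.0, 426.69264777345944, 190.03459862923089], [0.0, 0.0, 1.0]]
scene [[0.81, -0.39, 0.44, -167.83], [-0.59, -0.52, 0.61, -955.69], [-0.01, -0.76, -0.65, 1063.29], [0.0, 0.0, 0.0, 1.0]] [[424.02359336812236, 0.0, 258.8176392443033], [0.0, 424.02359336812236, 187.51327845426016], [0.0, 0.0, 1.0]]
```

View pics/top.png

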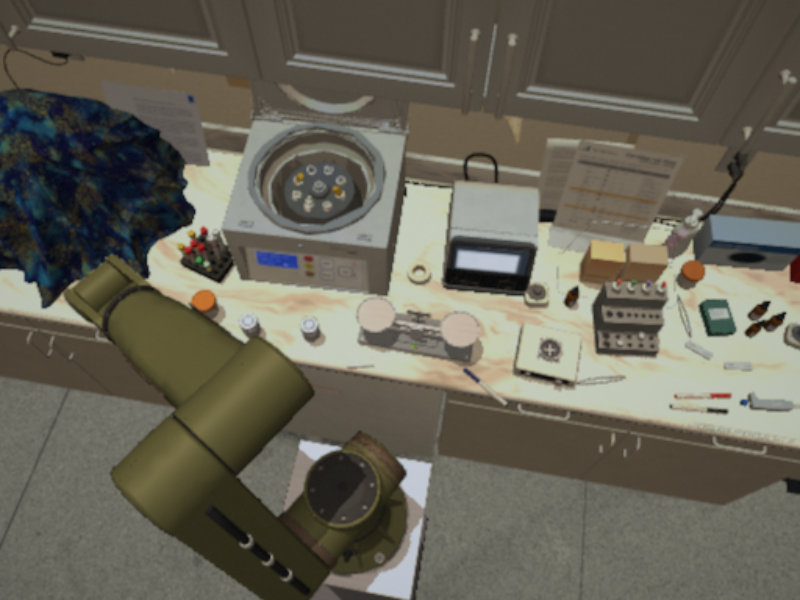

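View pics/a.png

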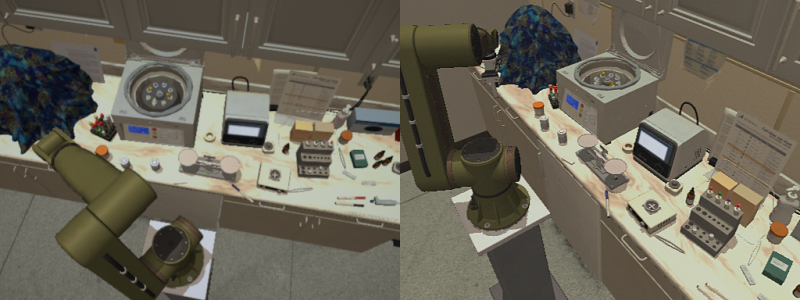

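The top view shows jars at about (249,322) and (310,326), pans at (376,315) and (460,328), the mill cup at (549,350). The specimen cup (orange lid) is at (204,303), the marker at (485,385) and the cartridge at (360,366). All are in 800x600 pixels. Next I measure them.

```bash
python3 - <<'E'
from h import *
f=np.load("top.npz"); d,K,W,p=f["d"],f["K"],f["W"],f["p"]
P=pts(d,K,W)
s=.64
def obj(n,u,v,r,z0,z1):
    u,v=int(u*s),int(v*s); sl=np.s_[v-r:v+r+1,u-r:u+r+1]; m=(P[sl][...,2]>z0)&(P[sl][...,2]<z1)
    if m.sum()<5: print(n,"few",P[sl][...,2].min(),P[sl][...,2].max());return
    q=P[sl][m]; (c,rad)=cv2.minEnclosingCircle(q[:,:2].astype(np.float32)); ll=cv2.minAreaRect(q[:,:2].astype(np.float32))
    print(n,m.sum(),"med",np.median(q,0).round(1),"circ",np.round(c,1),round(rad,1),"rect",np.round(ll[0],1),np.round(ll[1],1),round(ll[2],1))
obj("jA",249,320,11,56,75); obj("jB",310,325,11,56,75)
obj("panL",376,315,16,80,100); obj("panR",460,328,16,80,100)
obj("cup",549,350,14,50,70); obj("millhouse",548,352,30,38,52)
obj("spec",204,303,13,50,75); obj("base",418,335,40,6,40); obj("column",418,322,9,100,140)
obj("tape",420,272,10,10,30);obj("timer",538,293,11,25,60);obj("bottle",572,297,10,20,100)
obj("floor",500,350,3,-20,20)
E
```

```text
jA 95 med [399.3 349.7  62.7] circ [399.1 350.1] 22.9 rect [399.7 349.6] [41.2 44.3] 76.1
jB 95 med [415.6 198.2  63.4] circ [416.4 199.5] 22.3 rect [416.  199.8] [42.2 41.1] 58.4
panL 438 med [464.3  38.7  87.1] circ [478.   38.5] 62.4 rect [469.1  41.3] [110.2  96.1] 34.8
panR 460 med [ 462.5 -172.2   87. ] circ [ 462.1 -170.4] 50.0 rect [ 461.9 -172.5] [95.9 96.3] 62.3
cup 155 med [ 463.1 -398.9   53. ] circ [ 456.4 -399.1] 71.3 rect [ 462.7 -400.7] [113.5 106. ] 2.2
millhouse 1067 med [ 456.9 -398.6   44.7] circ [ 462.6 -399. ] 95.3 rect [ 457.1 -398.7] [150.5 142.6] 85.6
spec 171 med [436.4 477.7  61.6] circ [433.8 481.7] 34.2 rect [437.9 477.8] [60.2 52.5] 66.1
base 1236 med [440.8 -68.4  16.8] circ [468.2 -75.8] 202.5 rect [493.4 -64.2] [315.  326.2] 7.3
column 32 med [477.1 -66.9 105.7] circ [477.6 -67.9] 29.1 rect [477.  -67.9] [10.3 58. ] 3.8
tape 115 med [642.1 -40.3  16.8] circ [643.6 -42.2] 33.7 rect [642.5 -40.5] [63.9 59.1] 13.0
timer 144 med [ 625.7 -355.1   31.2] circ [ 626.7 -351.6] 38.6 rect [ 627.6 -357.6] [65.5 68.4] 53.2
bottle 74 med [ 624.7 -445.6   49.3] circ [ 627.9 -446.9] 14.9 rect [ 625.4 -446.4] [28.5 22.8] 71.4
floor 49 med [ 465.1 -286.8   -2.7] circ [ 465.  -285.9] 20.4 rect [ 465.  -285.9] [32.1 25.2] 6.1
```

```bash
cat >> h.py <<'E'
def go(x,y,z,yaw=None,s=None):
    s=s or manip.read_state(); M=R.from_euler('xyz',s["eef_rot"]); d=M.inv().apply(np.array([x,y,z])-s["eef_pos"])
    print("clock",round(s["clock"],2),"at",s["eef_pos"].round(1),"rot",s["eef_rot"].round(3),"tool d",d.round(1),"rz",None if yaw is None else round(s["eef_rot"][2]-yaw,3),"F",s["wrist_force"].round(1),"gap",round(s["finger_gap"],1))
E
python3 - <<'E'
from h import *
f=np.load("top.npz"); P=pts(f["d"],f["K"],f["W"])
g=np.load("scene.npz"); P=np.vstack([P.reshape(-1,3),pts(g["d"],g["K"],g["W"]).reshape(-1,3)])
for y in range(-500,550,50):
    r=[]
    for x in range(350,700,50):
        m=(abs(P[:,0]-x)<25)&(abs(P[:,1]-y)<25); r.append(int(P[m,2].max()) if m.any() else -1)
    print(y,r)
m=(abs(P[:,1]-170)<150)&(P[:,2]>100)&(P[:,0]>480)&(P[:,0]<650); print("centrifuge minx",P[m,0].min())
go(416,199,200,1.571)
E
```

```text
-500 [10, 21, 49, 51, 94, 157, 938]
-450 [7, 51, 68, 65, 45, 74, 927]
-400 [7, 53, 65, 67, 48, 34, 919]
-350 [11, 54, 64, 60, 48, 101, 913]
-300 [14, 44, 45, 17, 9, 145, 904]
-250 [17, 15, 8, 7, 8, 147, 897]
-200 [12, 94, 96, 96, 9, 834, 890]
-150 [8, 92, 96, 97, 6, 836, 885]
-100 [6, 24, 111, 117, 9, 835, 878]
-50 [7, 23, 115, 117, 10, 25, 867]
0 [10, 94, 95, 94, 267, 268, 860]
50 [17, 93, 95, 96, 275, 276, 854]
100 [14, 9, 94, 93, 275, 287, 846]
150 [6, 66, 8, 7, 284, 285, 836]
200 [6, 71, 68, 6, 286, 276, 829]
250 [6, 7, 6, 6, 284, 282, 825]
300 [6, 42, 7, 55, 284, 283, 818]
350 [6, 70, 6, 63, 278, 286, 811]
400 [8, 6, 7, 211, 273, 274, 800]
450 [4, 68, 70, 36, 31, 29, 793]
500 [7, 68, 68, 26, 95, 123, 786]
centrifuge minx 528.8559771571648
clock 0.1 at [241.  494.1 205. ] rot [-3.141 -0.     2.688] tool d [-286.6 -188.5    5.1] rz 1.117 F [-0.2 -0.9  1.1] gap 94.2
```

Careful with the scale: shifts go in shares of 75 cm and turns go in shares of 360 degrees. That gives: -205 mm / 750 = -0.2733, -135 mm / 750 = -0.18.

```bash
echo '[[[-0.0533,-0.0347,0],[0,0,0]],[[-0.1067,-0.0693,0],[0,0,0]],[[-0.16,-0.1053,0],[0,0,0]],[[-0.2133,-0.14,0],[0,0,0]],[[-0.2733,-0.18,0],[0,0,0]]]' | python3 -m creep && echo '[[[-0.0533,-0.0347,0],[0,0,-0.0191]],[[-0.1093,-0.072,0],[0,0,-0.0382]],[[-0.1093,-0.072,0],[0,0,-0.0573]],[[-0.1093,-0.072,0],[0,0,-0.0723]],[[-0.1093,-0.072,0],[0,0,-0.0723]]]' | python3 -m creep && python3 - <<'E'
from h import *
p,d,K,W=shot("wrist"); np.savez("w1.npz",p=p,d=d,K=K,W=W)
cv2.imwrite("pics/w1.png",p[:,:,::-1]); go(416,199,20,np.pi)
P=pts(d,K,W); m=(P[...,2]>55)&(P[...,2]<75)&(abs(P[...,0]-416)<60)&(abs(P[...,1]-199)<60)
q=P[m]; print(m.sum(),np.median(q,0),cv2.minEnclosingCircle(q[:,:2].astype(np.float32)),q[:,2].min(),q[:,2].max())
E
```

```text
clock: 0.6
eef_pos: [364.5, 284.9, 205.4]
eef_rot: [-3.142, -0.0, 2.688]
wrist_force: [0.8, 0.8, 0.1]
finger_gap: 94.4
finger_force: 0.0
clock: 1.1
eef_pos: [414.2, 201.8, 205.2]
eef_rot: [-3.141, -0.001, -3.141]
wrist_force: [0.3, -0.2, 0.3]
finger_gap: 93.9
finger_force: 0.0
clock 1.15 at [414.1 202.1 205.3] rot [-3.141 -0.     3.139] tool d [ -2.   -3.  185.3] rz -0.002 F [-0.8  0.4  0.2] gap 93.6
1239 [417.52818457 195.36261768  65.8655432 ] ((419.3392333984375, 195.75363159179688), 22.890884399414062) 55.41607231006867 68.91441113627195
```

View pics/w1.png

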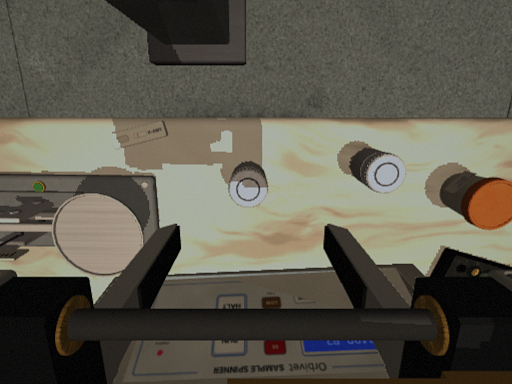

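Wrist picture: jar B's cap is at (248,188), jar A's at (380,170), and the left pan at (98,234). The wrist and top fixes for jar B agree to about 3 mm, so I use the mean (417.5,197).

To row units: 182 mm / 750 = 0.2427, -3.4 mm / 750 = -0.0045.

```bash
echo '[[[-0.0045,-0.0067,0.0533],[0,0,0]],[[-0.0045,-0.0067,0.1067],[0,0,0]],[[-0.0045,-0.0067,0.16],[0,0,0]],[[-0.0045,-0.0067,0.2067],[0,0,0]],[[-0.0045,-0.0067,0.2427],[0,0,0]]]' | python3 -m creep && echo '[[[0,0,0],[0,0,0]],[[0,0,0],[0,0,0]],[[0,0,0],[0,0,0]],[[0,0,0],[0,0,0]],[[0,0,0],[0,0,0]]]' | python3 -m creep 40 25 && echo '[[[0,0,0],[0,0,0]],[[0,0,0],[0,0,0]],[[0,0,0],[0,0,0]]]' | python3 -m creep 40 25
```

```text
clock: 1.65
eef_pos: [416.6, 197.3, 21.4]
eef_rot: [-3.141, -0.002, 3.139]
wrist_force: [-0.1, -0.1, -0.4]
finger_gap: 93.8
finger_force: 0.0
clock: 2.15
eef_pos: [418.0, 197.4, 24.4]
eef_rot: [3.141, 0.002, 3.142]
wrist_force: [0.3, 0.8, 0.0]
finger_gap: 57.7
finger_force: 0.0
clock: 2.45
eef_pos: [417.7, 197.2, 23.8]
eef_rot: [3.141, 0.0, -3.141]
wrist_force: [-1.3, -0.2, 4.7]
finger_gap: 43.6
finger_force: 25.0
```

To row units: -150 mm / 750 = -0.2, -115 mm / 750 = -0.1533.

```bash
echo '[[[0,0,-0.0067],[0,0,0]],[[0,0,-0.0467],[0,0,0]],[[0,0,-0.1],[0,0,0]],[[0,0,-0.1533],[0,0,0]],[[0,0,-0.2],[0,0,0]]]' | python3 -m creep && echo '[[[-0.0053,-0.048,0],[0,0,0]],[[-0.0133,-0.1013,0],[0,0,0]],[[-0.02,-0.16,0],[0,0,0]],[[-0.0267,-0.2187,0],[0,0,0]],[[-0.0333,-0.2773,0],[0,0,0]]]' | python3 -m creep && echo '[[[-0.0067,-0.0533,0],[0,0,0]],[[-0.0133,-0.1067,0],[0,0,0]],[[-0.0187,-0.1533,0],[0,0,0]],[[-0.024,-0.1867,0],[0,0,0]],[[-0.0267,-0.2067,0],[0,0,0]]]' | python3 -m creep && python3 - <<'E'
from h import *
p,d,K,W=shot("wrist"); np.savez("w2.npz",p=p,d=d,K=K,W=W); t=shot("top"); 
cv2.imwrite("pics/w2.png",np.hstack([cv2.resize(p,(400,300)),t[0][150:270,160:400][:, :].repeat(2,0)[:, :].repeat(2,1)[:, :400][:240].copy() if 0 else cv2.resize(t[0][170:290,200:360],(400,300))])[:,:,::-1]); go(462.5,-171.5,80,np.pi)
def band(P,d,lo,hi,c,r):
    m=(P[...,2]>lo)&(P[...,2]<hi)&(np.hypot(P[...,0]-c[0],P[...,1]-c[1])<r); q=P[m]
    print(m.sum(),np.median(q,0).round(1) if len(q) else '',[np.round(a,1) for a in cv2.minEnclosingCircle(q[:,:2].astype(np.float32))] if len(q) else '')
P=pts(d,K,W); band(P,d,82,96,(463,39),65); band(P,d,82,96,(463,-172),65)
E
```

```text
clock: 2.95
eef_pos: [417.2, 197.0, 175.3]
eef_rot: [-3.142, -0.0, -3.141]
wrist_force: [0.7, -0.1, -4.9]
finger_gap: 43.6
finger_force: 25.0
clock: 3.45
eef_pos: [442.1, -12.5, 173.4]
eef_rot: [3.142, -0.001, -3.141]
wrist_force: [1.1, 0.7, -4.5]
finger_gap: 43.8
finger_force: 25.0
clock: 3.95
eef_pos: [462.3, -167.4, 173.1]
eef_rot: [3.141, -0.001, 3.14]
wrist_force: [0.4, 0.4, -4.2]
finger_gap: 43.5
finger_force: 25.0
clock 4.05 at [ 462.4 -166.8  173.1] rot [ 3.141e+00 -1.000e-03  3.140e+00] tool d [-0.2 -4.7 93.1] rz -0.001 F [-0.5 -0.1 -3.9] gap 43.7
7810 [464.7  32.8  89.5] [array([465.5,  34.2]), np.float64(49.1)]
5669 [ 449.2 -178.3   89.4] [array([ 462.9, -175.5]), np.float64(48.8)]
```

View pics/w2.png

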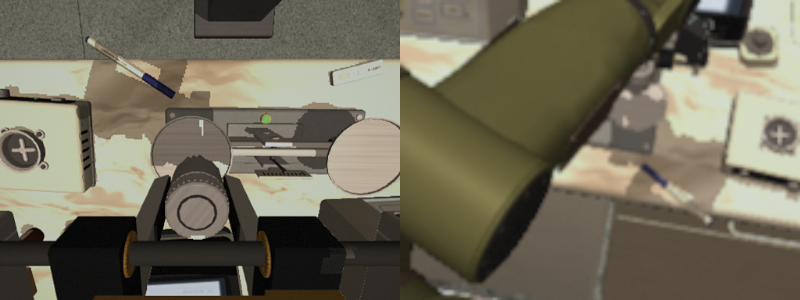

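Left panel, wrist view: the jar hangs straight in the fingers at (197,205) over the right pan (192,150), and the mill cup is at (25,148). In the top view at right the arm covers the scene. The measured weight is about 4.3 N, so this is probably the light jar.

To row units: 60 mm / 750 = 0.08, 55 mm / 750 = 0.0733.

```bash
echo '[[[0,-0.004,0.02],[0,0,0]],[[0,-0.008,0.04],[0,0,0]],[[0,-0.008,0.06],[0,0,0]],[[0,-0.008,0.0733],[0,0,0]],[[0,-0.008,0.08],[0,0,0]]]' | python3 -m creep && echo '[[[0,0,0.002],[0,0,0]],[[0,0,0.004],[0,0,0]],[[0,0,0.006],[0,0,0]],[[0,0,0.008],[0,0,0]],[[0,0,0.0093],[0,0,0]]]' | python3 -m creep && echo '[[[0,0,0.0009],[0,0,0]],[[0,0,0.0019],[0,0,0]],[[0,0,0.0027],[0,0,0]]]' | python3 -m creep
```

```text
clock: 4.55
eef_pos: [462.3, -170.9, 112.7]
eef_rot: [3.141, -0.001, -3.141]
wrist_force: [0.1, 0.3, -4.1]
finger_gap: 43.6
finger_force: 25.0
clock: 5.05
eef_pos: [462.7, -171.9, 106.6]
eef_rot: [-3.141, 0.0, -3.142]
wrist_force: [0.6, -0.1, -3.2]
finger_gap: 43.5
finger_force: 25.0
clock: 5.35
eef_pos: [462.6, -171.9, 104.4]
eef_rot: [-3.142, 0.0, -3.141]
wrist_force: [0.1, 0.2, -3.6]
finger_gap: 43.7
finger_force: 25.0
```

To row units: 0.8 mm / 750 = 0.0011, 0.4 mm / 750 = 0.0005.

```bash
echo '[[[0,0,0.0005],[0,0,0]],[[0,0,0.0011],[0,0,0]],[[0,0,0.0011],[0,0,0]]]' | python3 -m creep | grep -E "pos|wrist" ; echo '[[[0,0,0.0005],[0,0,0]],[[0,0,0.0011],[0,0,0]],[[0,0,0.0011],[0,0,0]]]' | python3 -m creep| grep -E "pos|wrist"
```

```text
eef_pos: [462.6, -171.8, 103.6]
wrist_force: [-0.0, -0.3, -3.6]
eef_pos: [462.6, -171.8, 102.8]
wrist_force: [-0.1, -0.1, -3.8]
```

To row units: 0.8 mm / 750 = 0.0011, 0.4 mm / 750 = 0.0005.

```bash
echo '[[[0,0,0.0005],[0,0,0]],[[0,0,0.0011],[0,0,0]],[[0,0,0.0011],[0,0,0]]]' | python3 -m creep | grep -E "pos|wrist" ; echo '[[[0,0,0.0004],[0,0,0]],[[0,0,0.0008],[0,0,0]],[[0,0,0.0008],[0,0,0]]]' | python3 -m creep| grep -E "pos|wrist"
```

```text
eef_pos: [462.8, -171.9, 102.7]
wrist_force: [-3.2, 1.8, 6.4]
eef_pos: [463.1, -171.9, 102.7]
wrist_force: [-5.1, 3.0, 13.5]
```

To row units: -1 mm / 750 = -0.0013, -0.5 mm / 750 = -0.0007.

```bash
echo '[[[0,0,-0.0007],[0,0,0]],[[0,0,-0.0013],[0,0,0]],[[0,0,-0.0013],[0,0,0]]]' | python3 -m creep | grep -E "pos|wrist" ; echo '[[[0,0,0],[0,0,0]],[[0,0,0],[0,0,0]],[[0,0,0],[0,0,0]],[[0,0,0],[0,0,0]]]' | python3 -m creep 66 | grep -E "pos|wrist|gap|force"; echo '[[[0,0,-0.0133],[0,0,0]],[[0,0,-0.04],[0,0,0]],[[0,0,-0.0733],[0,0,0]],[[0,0,-0.1067],[0,0,0]],[[0,0,-0.1333],[0,0,0]]]' | python3 -m creep | grep -E "pos|wrist|gap|force"; python3 - <<'E'
from h import *
go(399.3,348.5,204)
p,d,K,W=shot("wrist"); P=pts(d,K,W)
for lo,hi,c,r in((138,152,(463,-172),40),(90,106,(463,39),65),(70,86,(463,-172),65)):
    m=(P[...,2]>lo)&(P[...,2]<hi)&(np.hypot(P[...,0]-c[0],P[...,1]-c[1])<r); q=P[m]
    print(m.sum(),len(q) and (np.median(q,0).round(1),cv2.minEnclosingCircle(q[:,:2].astype(np.float32))))
E
```

```text
eef_pos: [462.7, -171.9, 102.7]
wrist_force: [-1.6, 1.5, 4.3]
eef_pos: [462.6, -171.9, 102.4]
wrist_force: [-0.0, -0.4, 0.1]
finger_gap: 65.7
finger_force: 0.0
eef_pos: [462.8, -171.9, 204.7]
wrist_force: [0.4, -0.5, -0.1]
finger_gap: 65.9
finger_force: 0.0
clock 7.75 at [ 462.8 -171.9  204.7] rot [-3.141e+00  1.000e-03 -3.141e+00] tool d [6.340e+01 5.204e+02 3.000e-01] rz None F [ 0.4 -0.5 -0.1] gap 65.9
2032 (array([ 462.3, -172.9,  144.9]), ((464.41363525390625, -173.3267364501953), 22.94054412841797))
7307 (array([463.2,  35.9,  98.6]), ((465.6477355957031, 35.03722381591797), 49.71430206298828))
3988 (array([ 447.4, -179.9,   80.5]), ((463.21099853515625, -174.9784393310547), 48.915916442871094))
```

To row units: 225 mm / 750 = 0.3, 178 mm / 750 = 0.2373.

```bash
echo '[[[0.0067,0.0533,0],[0,0,0]],[[0.0133,0.1133,0],[0,0,0]],[[0.0213,0.176,0],[0,0,0]],[[0.028,0.2373,0],[0,0,0]],[[0.036,0.3,0],[0,0,0]]]' | python3 -m creep 84 >/dev/null; echo '[[[0.0067,0.0627,0],[0,0,0]],[[0.0147,0.1253,0],[0,0,0]],[[0.0227,0.188,0],[0,0,0]],[[0.0307,0.2507,0],[0,0,0]],[[0.0373,0.3133,0],[0,0,0]]]' | python3 -m creep>/dev/null; echo '[[[0.0053,0.0467,0],[0,0,0]],[[0.0093,0.08,0],[0,0,0]],[[0.0093,0.08,0],[0,0,0]]]' | python3 -m creep | grep -E "pos|gap"; python3 - <<'E'
from h import *
p,d,K,W=shot("wrist"); P=pts(d,K,W)
m=(P[...,2]>55)&(P[...,2]<75)&(np.hypot(P[...,0]-399,P[...,1]-349)<35); q=P[m]
print(m.sum(),np.median(q,0).round(1),cv2.minEnclosingCircle(q[:,:2].astype(np.float32))); go(400,348,23,np.pi)
E
```

```text
eef_pos: [399.7, 350.4, 202.1]
finger_gap: 84.2
1263 [400.1 348.4  65.9] ((401.9153137207031, 348.09417724609375), 22.689449310302734)
clock 9.15 at [400.  349.  202.1] rot [-3.141 -0.    -3.139] tool d [-1.000e-01 -9.000e-01  1.791e+02] rz -6.281 F [ 0.3 -0.2 -0.1] gap 84.3
```

To row units: 179 mm / 750 = 0.2387, 155 mm / 750 = 0.2067.

```bash
echo '[[[-0.0011,-0.0012,0.0533],[0,0,0]],[[-0.0011,-0.0012,0.1067],[0,0,0]],[[-0.0011,-0.0012,0.16],[0,0,0]],[[-0.0011,-0.0012,0.2067],[0,0,0]],[[-0.0011,-0.0012,0.2387],[0,0,0]]]' | python3 -m creep | grep pos && echo '[[[0,0,0],[0,0,0]],[[0,0,0],[0,0,0]],[[0,0,0],[0,0,0]],[[0,0,0],[0,0,0]],[[0,0,0],[0,0,0]]]' | python3 -m creep 40 35 >/dev/null&& echo '[[[0,0,0],[0,0,0]],[[0,0,0],[0,0,0]],[[0,0,0],[0,0,0]]]' | python3 -m creep | grep -v clock;  echo '[[[0,0,-0.0067],[0,0,0]],[[0,0,-0.0467],[0,0,0]],[[0,0,-0.1],[0,0,0]],[[0,0,-0.1533],[0,0,0]],[[0,0,-0.2],[0,0,0]]]' | python3 -m creep | grep -v clock && echo '[[[-0.0053,-0.048,0],[0,0,0]],[[-0.0133,-0.1013,0],[0,0,0]],[[-0.0227,-0.16,0],[0,0,0]],[[-0.0333,-0.2187,0],[0,0,0]],[[-0.0413,-0.2733,0],[0,0,0]]]' | python3 -m creep | grep pos && echo '[[[-0.0133,-0.0467,0],[0,0,0]],[[-0.0267,-0.0867,0],[0,0,0]],[[-0.036,-0.12,0],[0,0,0]],[[-0.0413,-0.136,0],[0,0,0]],[[-0.0413,-0.1427,0],[0,0,0]]]' | python3 -m creep; python3 - <<'E'
from h import *
go(463.5,38,120,np.pi)
p,d,K,W=shot("wrist"); P=pts(d,K,W); q=P[(P[...,2]>90)&(P[...,2]<106)&(np.hypot(P[...,0]-463,P[...,1]-38)<65)]
print(len(q),np.median(q,0).round(1),cv2.minEnclosingCircle(q[:,:2].astype(np.float32)))
E
```

```text
eef_pos: [400.9, 345.6, 21.4]
eef_pos: [401.8, 347.8, 24.3]
eef_rot: [3.14, 0.001, -3.141]
wrist_force: [-0.8, 2.1, 6.6]
finger_gap: 43.5
finger_force: 35.0
eef_pos: [400.8, 346.8, 174.9]
eef_rot: [-3.141, -0.001, -3.141]
wrist_force: [0.7, -0.1, -6.7]
finger_gap: 43.7
finger_force: 35.0
eef_pos: [431.7, 140.3, 173.0]
clock: 11.95
eef_pos: [463.2, 34.5, 173.0]
eef_rot: [3.142, -0.001, 3.141]
wrist_force: [0.6, 0.2, -6.8]
finger_gap: 43.2
finger_force: 35.0
clock 11.95 at [463.2  34.5 173. ] rot [ 3.142e+00 -1.000e-03  3.141e+00] tool d [-0.4  3.5 53. ] rz -0.001 F [ 0.6  0.2 -6.8] gap 43.2
5446 [448.8  35.3  98.4] ((465.1246337890625, 34.68382263183594), 48.66480255126953)
```

To row units: 48 mm / 750 = 0.064, 1.5 mm / 750 = 0.002.

```bash
echo '[[[0,0.0013,0.02],[0,0,0]],[[0,0.002,0.04],[0,0,0]],[[0,0.002,0.0547],[0,0,0]],[[0,0.002,0.0613],[0,0,0]],[[0,0.002,0.064],[0,0,0]]]' | python3 -m creep | grep -E "pos|wrist"; for i in 1 ; do echo '[[[0,0,0.0011],[0,0,0]],[[0,0,0.0021],[0,0,0]],[[0,0,0.0032],[0,0,0]],[[0,0,0.0043],[0,0,0]],[[0,0,0.0053],[0,0,0]]]' | python3 -m creep | grep -E "pos|wrist"; done;  echo '[[[0,0,0.0008],[0,0,0]],[[0,0,0.0016],[0,0,0]],[[0,0,0.0024],[0,0,0]],[[0,0,0.0032],[0,0,0]],[[0,0,0.004],[0,0,0]]]' | python3 -m creep | grep -E "pos|wrist"
```

```text
eef_pos: [463.2, 37.2, 125.2]
wrist_force: [0.8, -0.1, -7.3]
eef_pos: [463.4, 36.7, 121.5]
wrist_force: [0.1, -0.1, -6.9]
eef_pos: [463.5, 36.8, 118.5]
wrist_force: [-1.7, 0.3, -2.8]
```

To row units: 5 mm / 750 = 0.0067, 4 mm / 750 = 0.0053.

```bash
echo '[[[0,0,0.0013],[0,0,0]],[[0,0,0.0027],[0,0,0]],[[0,0,0.004],[0,0,0]],[[0,0,0.0053],[0,0,0]],[[0,0,0.0067],[0,0,0]]]' | python3 -m creep | grep -E "pos|wrist"; echo '[[[0,0,0.0013],[0,0,0]],[[0,0,0.0027],[0,0,0]],[[0,0,0.004],[0,0,0]],[[0,0,0.0053],[0,0,0]],[[0,0,0.0067],[0,0,0]]]' | python3 -m creep | grep -E "pos|wrist"; echo '[[[0,0,0.0013],[0,0,0]],[[0,0,0.0027],[0,0,0]],[[0,0,0.004],[0,0,0]],[[0,0,0.0053],[0,0,0]],[[0,0,0.0053],[0,0,0]]]' | python3 -m creep | grep -E "pos|wrist"
```

```text
eef_pos: [463.4, 36.8, 113.4]
wrist_force: [-0.5, 1.2, -2.5]
eef_pos: [463.4, 36.8, 108.4]
wrist_force: [0.4, 0.2, -2.4]
eef_pos: [463.4, 36.8, 104.3]
wrist_force: [0.9, -0.5, -2.0]
```

Pan near the bottom stop; release and wait.

To row units: 0.8 mm / 750 = 0.0011, 0.4 mm / 750 = 0.0005.

```bash
echo '[[[0,0,0.0005],[0,0,0]],[[0,0,0.0011],[0,0,0]],[[0,0,0.0011],[0,0,0]]]' | python3 -m creep | grep -E "pos|wrist"; echo '[[[0,0,0],[0,0,0]],[[0,0,0],[0,0,0]],[[0,0,0],[0,0,0]],[[0,0,0],[0,0,0]],[[0,0,0],[0,0,0]]]' | python3 -m creep 56 | grep -E "wrist|gap|pos"; echo '[[[0,0,0],[0,0,0]],[[0,0,0],[0,0,0]],[[0,0,0],[0,0,0]],[[0,0,0],[0,0,0]],[[0,0,0],[0,0,0]]]' | python3 -m creep >/dev/null; echo '[[[0,0,0],[0,0,0]],[[0,0,0],[0,0,0]],[[0,0,0],[0,0,0]],[[0,0,0],[0,0,0]],[[0,0,0],[0,0,0]]]' | python3 -m creep >/dev/null; echo '[[[0,0,-0.02],[0,0,0]],[[0,0,-0.06],[0,0,0]],[[0,0,-0.1133],[0,0,0]],[[0,0,-0.1333],[0,0,0]],[[0,0,-0.1333],[0,0,0]]]' | python3 -m creep 70 | grep -E "clock|wrist|gap|pos"; python3 - <<'E'
from h import *
go(463.5,37,103.4)
p,d,K,W=shot("wrist"); cv2.imwrite("pics/w3.png",p[:,:,::-1]); P=pts(d,K,W)
for lo,hi,c,r in((138,170,(463,-172),40),(138,170,(463,37),40)):
    m=(P[...,2]>lo)&(P[...,2]<hi)&(np.hypot(P[...,0]-c[0],P[...,1]-c[1])<r); q=P[m]
    print(m.sum(),len(q) and (np.median(q,0).round(1),cv2.minEnclosingCircle(q[:,:2].astype(np.float32))))
E
```

```text
eef_pos: [463.4, 36.8, 103.6]
wrist_force: [-0.3, 0.4, -2.8]
eef_pos: [463.4, 36.8, 103.7]
wrist_force: [-0.6, -0.2, -0.3]
finger_gap: 55.4
clock: 17.3
eef_pos: [464.2, 36.8, 205.6]
wrist_force: [0.8, -0.5, 0.6]
finger_gap: 69.8
clock 17.3 at [464.2  36.8 205.6] rot [-3.142  0.004 -3.141] tool d [  1.1   0.2 102.2] rz None F [ 0.8 -0.5  0.6] gap 69.8
1772 (array([ 461.5, -156.5,  157.9]), ((464.19525146484375, -170.1865692138672), 22.64171600341797))
2029 (array([461.8,  35.8, 144.9]), ((463.4814758300781, 35.67666244506836), 22.74212074279785))
```

View pics/w3.png

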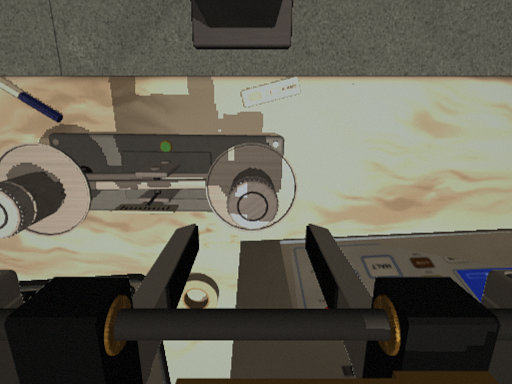

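The picture shows the left jar low at (252,206) and the right jar high at (5,212). Depth gives cap tops at 145 mm and 158 mm or more, so the left jar (jar A) is heavier. I regrasp it and lift slowly so that the beam follows.

To row units: 102 mm / 750 = 0.136, 98 mm / 750 = 0.1307.

```bash
echo '[[[0.0011,0,0.04],[0,0,0]],[[0.0011,0,0.08],[0,0,0]],[[0.0011,0,0.1133],[0,0,0]],[[0.0011,0,0.1307],[0,0,0]],[[0.0011,0,0.136],[0,0,0]]]' | python3 -m creep | grep -E "pos|wrist";  echo '[[[0,0,0],[0,0,0]],[[0,0,0],[0,0,0]],[[0,0,0],[0,0,0]],[[0,0,0],[0,0,0]],[[0,0,0],[0,0,0]]]' | python3 -m creep 40 30| grep -E "pos|wrist|gap|force"; echo '[[[0,0,-0.0013],[0,0,0]],[[0,0,-0.0027],[0,0,0]],[[0,0,-0.004],[0,0,0]],[[0,0,-0.0053],[0,0,0]],[[0,0,-0.0067],[0,0,0]]]' | python3 -m creep| grep -E "pos|wrist"; echo '[[[0,0,-0.0013],[0,0,0]],[[0,0,-0.0027],[0,0,0]],[[0,0,-0.004],[0,0,0]],[[0,0,-0.0053],[0,0,0]],[[0,0,-0.0067],[0,0,0]]]' | python3 -m creep| grep -E "pos|wrist"; echo '[[[0,0,-0.0013],[0,0,0]],[[0,0,-0.0027],[0,0,0]],[[0,0,-0.004],[0,0,0]],[[0,0,-0.0053],[0,0,0]],[[0,0,-0.0067],[0,0,0]]]' | python3 -m creep| grep -E "pos|wrist"; echo '[[[0,0,-0.0013],[0,0,0]],[[0,0,-0.0027],[0,0,0]],[[0,0,-0.004],[0,0,0]],[[0,0,-0.0053],[0,0,0]],[[0,0,-0.0067],[0,0,0]]]' | python3 -m creep| grep -E "clock|pos|wrist"
```

```text
eef_pos: [461.1, 36.7, 98.9]
wrist_force: [-0.2, 0.5, -0.0]
eef_pos: [462.9, 36.9, 102.1]
wrist_force: [-0.5, 1.9, 2.9]
finger_gap: 43.5
finger_force: 30.0
eef_pos: [462.6, 36.8, 106.7]
wrist_force: [2.8, 0.9, -2.3]
eef_pos: [462.6, 36.8, 111.7]
wrist_force: [1.0, 1.9, -3.6]
eef_pos: [462.6, 36.8, 116.7]
wrist_force: [1.0, 1.1, -2.0]
clock: 20.35
eef_pos: [462.1, 36.7, 121.3]
wrist_force: [-0.6, -0.4, -7.4]
```

To row units: -95 mm / 750 = -0.1267, -85 mm / 750 = -0.1133.

```bash
echo '[[[0,0,-0.02],[0,0,0]],[[0,0,-0.0533],[0,0,0]],[[0,0,-0.0867],[0,0,0]],[[0,0,-0.1133],[0,0,0]],[[0,0,-0.1267],[0,0,0]]]' | python3 -m creep | grep -E "pos|wrist"; echo '[[[0,-0.04,0],[0,0,0]],[[0,-0.0933,0],[0,0,0]],[[-0.0067,-0.1533,0],[0,0,0]],[[-0.0133,-0.2107,0],[0,0,0]],[[-0.024,-0.2667,0],[0,0,0]]]' | python3 -m creep | grep -E "pos|wrist"; echo '[[[0,-0.06,0],[0,0,0]],[[0,-0.12,0],[0,0,0]],[[0,-0.1667,0],[0,0,0]],[[0,-0.1933,0],[0,0,0]],[[0,-0.2093,0],[0,0,0]]]' | python3 -m creep | grep -E "pos|wrist"; python3 - <<'E'
from h import *
go(463,-399,100)
p,d,K,W=shot("wrist"); np.savez("w4.npz",p=p,d=d,K=K,W=W); cv2.imwrite("pics/w4.png",p[:,:,::-1]); P=pts(d,K,W)
q=P[(P[...,2]>57)&(P[...,2]<68)&(np.hypot(P[...,0]-460,P[...,1]+399)<50)]
print(len(q),np.median(q,0).round(1),cv2.minEnclosingCircle(q[:,:2].astype(np.float32)))
q=P[(P[...,2]>138)&(P[...,2]<170)&(np.hypot(P[...,0]-463,P[...,1]+172)<40)]
print(len(q),len(q) and np.median(q,0).round(1))
E
```

```text
eef_pos: [462.7, 36.7, 218.0]
wrist_force: [0.6, -0.4, -7.1]
eef_pos: [480.0, -165.0, 215.9]
wrist_force: [0.8, 0.4, -6.4]
eef_pos: [480.0, -321.6, 215.3]
wrist_force: [-0.7, 0.1, -6.7]
clock 21.85 at [ 480.  -321.6  215.3] rot [ 3.14e+00 -2.00e-03  3.14e+00] tool d [ 16.7 -77.6 115.2] rz None F [-0.7  0.1 -6.7] gap 43.6
768 [ 467.3 -408.    61.4] ((465.09332275390625, -403.0566101074219), 29.58405303955078)
2074 [ 462.7 -175.8  145. ]
```

View pics/w4.png

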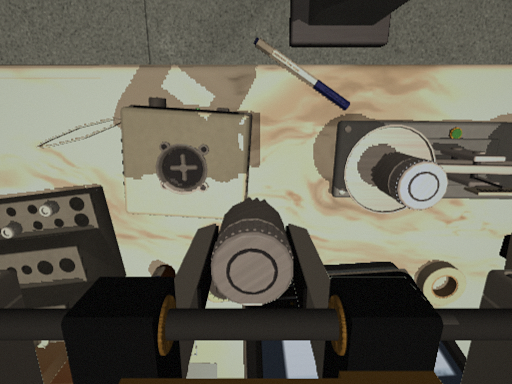

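Cup with its pin cross is at (182,168), the jar hangs straight at (252,262), and the light jar stands on the right pan at (422,184), cap at 145 mm. The pins are nearly aligned with the world axes. I look again with the cup straight ahead of the camera.

To row units: -80 mm / 750 = -0.1067, -76 mm / 750 = -0.1013.

```bash
echo '[[[-0.0133,-0.0267,0],[0,0,0]],[[-0.0333,-0.06,0.02],[0,0,0]],[[-0.0533,-0.0867,0.04],[0,0,0]],[[-0.064,-0.1013,0.056],[0,0,0]],[[-0.0667,-0.1067,0.06],[0,0,0]]]' | python3 -m creep | grep -E "pos|wrist"; echo '[[[0,0,0],[0,0,0]],[[0,0,0],[0,0,0]]]' | python3 -m creep | grep -E "pos"; python3 - <<'E'
from h import *
p,d,K,W=shot("wrist"); np.savez("w5.npz",p=p,d=d,K=K,W=W); cv2.imwrite("pics/w5.png",p[:,:,::-1]); P=pts(d,K,W)
q=P[(P[...,2]>59)&(P[...,2]<66)&(np.hypot(P[...,0]-463,P[...,1]+401)<45)]
print(len(q),np.median(q,0).round(1),cv2.minEnclosingCircle(q[:,:2].astype(np.float32)))
# circle least squares on outer/inner edges, rim plane
A=np.c_[2*q[:,:2],np.ones(len(q))]; s=np.linalg.lstsq(A,(q[:,:2]**2).sum(1),rcond=None)[0]; print("lsq",s[:2],np.sqrt(s[2]+s[0]**2+s[1]**2))
E
```

```text
eef_pos: [530.8, -399.5, 169.0]
wrist_force: [-0.8, 0.8, -7.3]
eef_pos: [530.7, -399.5, 172.4]
1009 [ 463.6 -404.2   61.7] ((465.0710754394531, -403.2696838378906), 29.453821182250977)
lsq [ 464.97328111 -403.25847283] 26.75380556164341
```

View pics/w5.png

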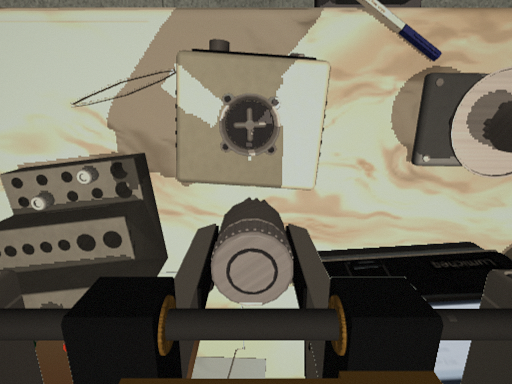

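Cup is at (249,124) straight ahead, with its rim at 61.7 mm as expected. After subtracting the bias seen on the jar, the TCP target is (464,-402).

To row units: 66.7 mm / 750 = 0.0889, -2.5 mm / 750 = -0.0033.

```bash
echo '[[[0.0333,-0.0013,0],[0,0,0]],[[0.0667,-0.0027,0],[0,0,0]],[[0.0889,-0.0033,0],[0,0,0]],[[0.0889,-0.0033,0.02],[0,0,0]],[[0.0889,-0.0033,0.0467],[0,0,0]]]' | python3 -m creep | grep -E "pos|wrist"; echo '[[[0,0,0.02],[0,0,0]],[[0,0,0.0373],[0,0,0]],[[0,0,0.0507],[0,0,0]],[[0,0,0.056],[0,0,0]],[[0,0,0.056],[0,0,0]]]' | python3 -m creep | grep -E "pos|wrist|rot"; echo '[[[0,0,0.0027],[0,0,0]],[[0,0,0.0053],[0,0,0]],[[0,0,0.008],[0,0,0]],[[0,0,0.0107],[0,0,0]],[[0,0,0.012],[0,0,0]]]' | python3 -m creep | grep -E "pos|wrist"; echo '[[[0,0,0.0013],[0,0,0]],[[0,0,0.0027],[0,0,0]],[[0,0,0.004],[0,0,0]],[[0,0,0.0053],[0,0,0]],[[0,0,0.0053],[0,0,0]]]' | python3 -m creep | grep -E "clock|pos|wrist"
```

```text
eef_pos: [464.4, -402.9, 138.0]
wrist_force: [-0.0, 0.0, -8.0]
eef_pos: [464.0, -402.6, 94.3]
eef_rot: [3.141, -0.0, -3.141]
wrist_force: [0.4, -0.4, -6.5]
eef_pos: [463.9, -402.7, 85.5]
wrist_force: [0.7, -0.7, -7.3]
clock: 24.65
eef_pos: [464.0, -402.7, 81.5]
wrist_force: [0.4, 0.8, -6.5]
```

Slightly correct y (+0.7) and continue in small steps.

To row units: 2 mm / 750 = 0.0027, 1.4 mm / 750 = 0.0019.

```bash
echo '[[[0,0.0009,0.0009],[0,0,0]],[[0,0.0009,0.0019],[0,0,0]],[[0,0.0009,0.0027],[0,0,0]],[[0,0.0009,0.0027],[0,0,0]]]' | python3 -m creep | grep -E "pos|wrist"; echo '[[[0,0,0.0009],[0,0,0]],[[0,0,0.0019],[0,0,0]],[[0,0,0.0027],[0,0,0]],[[0,0,0.0027],[0,0,0]]]' | python3 -m creep | grep -E "pos|wrist"; echo '[[[0,0,0.0007],[0,0,0]],[[0,0,0.0013],[0,0,0]],[[0,0,0.002],[0,0,0]],[[0,0,0.002],[0,0,0]]]' | python3 -m creep | grep -E "clock|pos|wrist"
```

```text
eef_pos: [463.9, -402.0, 79.5]
wrist_force: [-0.4, 0.8, -6.0]
eef_pos: [463.9, -402.0, 77.5]
wrist_force: [-0.0, -0.3, -6.9]
clock: 25.85
eef_pos: [463.9, -402.0, 76.1]
wrist_force: [-0.4, -0.2, -6.2]
```

To row units: 1 mm / 750 = 0.0013, 0.5 mm / 750 = 0.0007.

```bash
echo '[[[0,0,0.0007],[0,0,0]],[[0,0,0.0013],[0,0,0]],[[0,0,0.0013],[0,0,0]]]' | python3 -m creep | grep -E "pos|wrist"; echo '[[[0,0,0.0005],[0,0,0]],[[0,0,0.0011],[0,0,0]],[[0,0,0.0011],[0,0,0]]]' | python3 -m creep | grep -E "pos|wrist"; echo '[[[0,0,0.0005],[0,0,0]],[[0,0,0.0008],[0,0,0]],[[0,0,0.0008],[0,0,0]]]' | python3 -m creep | grep -E "clock|pos|wrist"
```

```text
eef_pos: [464.0, -402.1, 75.3]
wrist_force: [-0.5, 0.2, -4.7]
eef_pos: [464.3, -402.1, 75.0]
wrist_force: [0.4, 2.2, 3.2]
clock: 26.75
eef_pos: [464.4, -402.2, 74.9]
wrist_force: [-0.6, 3.8, 8.3]
```

Jar stands on the pins (TCP z 75.0) under a light push. Now I turn it.

Careful with the scale: shifts go in shares of 75 cm and turns go in shares of 360 degrees. That gives: 0.32 rad / 6.2832 = 0.0509.

```bash
echo '[[[0,0,0],[0,0,0.0127]],[[0,0,0],[0,0,0.0255]],[[0,0,0],[0,0,0.0382]],[[0,0,0],[0,0,0.0509]]]' | python3 -m creep | grep -E "pos|wrist|rot"; echo '[[[0,0,0],[0,0,0.0127]],[[0,0,0],[0,0,0.0255]],[[0,0,0],[0,0,0.0382]],[[0,0,0],[0,0,0.0509]]]' | python3 -m creep | grep -E "clock|pos|wrist|rot"; python3 -c "
from h import *
print(manip.read_state()['moment'])"
```

```text
eef_pos: [464.1, -402.6, 74.2]
eef_rot: [-3.141, 0.001, 2.818]
wrist_force: [0.0, 0.2, -3.5]
clock: 27.55
eef_pos: [463.6, -401.8, 72.9]
eef_rot: [-3.142, -0.001, 2.499]
wrist_force: [-0.8, 0.7, -5.8]
[ 0.01393228 -0.01624229  0.03239313]
```

To row units: 1.2 mm / 750 = 0.0016, 0.6 mm / 750 = 0.0008.

```bash
echo '[[[0,0,0.0008],[0,0,0]],[[0,0,0.0016],[0,0,0]],[[0,0,0.0016],[0,0,0]]]' | python3 -m creep | grep -E "pos|wrist"; echo '[[[0,0,0.0008],[0,0,0]],[[0,0,0.0016],[0,0,0]],[[0,0,0.0016],[0,0,0]]]' | python3 -m creep | grep -E "pos|wrist"; echo '[[[0,0,0.0007],[0,0,0]],[[0,0,0.0013],[0,0,0]],[[0,0,0.0013],[0,0,0]]]' | python3 -m creep | grep -E "clock|pos|wrist"
```

```text
eef_pos: [463.8, -401.9, 72.2]
wrist_force: [-0.7, -0.5, -7.2]
eef_pos: [463.9, -402.0, 71.2]
wrist_force: [0.0, 0.7, -6.7]
clock: 28.45
eef_pos: [463.9, -402.0, 70.3]
wrist_force: [0.2, -0.6, -6.5]
```

It has dropped below the pin tops; home would be at about z 68.7.

To row units: 1 mm / 750 = 0.0013, 0.5 mm / 750 = 0.0007.

```bash
echo '[[[0,0,0.0007],[0,0,0]],[[0,0,0.0013],[0,0,0]],[[0,0,0.0013],[0,0,0]]]' | python3 -m creep | grep -E "pos|wrist"; echo '[[[0,0,0.0005],[0,0,0]],[[0,0,0.0011],[0,0,0]],[[0,0,0.0011],[0,0,0]]]' | python3 -m creep | grep -E "pos|wrist|rot"; echo '[[[0,0,0.0004],[0,0,0]],[[0,0,0.0008],[0,0,0]],[[0,0,0.0008],[0,0,0]]]' | python3 -m creep | grep -E "clock|pos|wrist"
```

```text
eef_pos: [464.0, -402.1, 69.5]
wrist_force: [-0.2, 0.4, -5.5]
eef_pos: [464.3, -402.3, 69.3]
eef_rot: [-3.141, 0.001, 2.502]
wrist_force: [-0.6, -0.4, 2.1]
clock: 29.35
eef_pos: [464.4, -402.4, 69.3]
wrist_force: [-1.7, 3.2, 10.1]
```

Seated 5.8 mm lower, so it's home. Ease off, release, retreat, check.

To row units: -0.8 mm / 750 = -0.0011, -0.4 mm / 750 = -0.0005.

```bash
echo '[[[0,0,-0.0005],[0,0,0]],[[0,0,-0.0011],[0,0,0]],[[0,0,-0.0011],[0,0,0]]]' | python3 -m creep | grep -E "pos|wrist"; echo '[[[0,0,0],[0,0,0]],[[0,0,0],[0,0,0]],[[0,0,0],[0,0,0]],[[0,0,0],[0,0,0]],[[0,0,0],[0,0,0]]]' | python3 -m creep 66 | grep -E "wrist|gap|pos"; echo '[[[0,0,-0.02],[0,0,0]],[[0,0,-0.06],[0,0,0]],[[0,0,-0.1133],[0,0,0]],[[0,0,-0.1667],[0,0,0]],[[0,0,-0.1867],[0,0,0]]]' | python3 -m creep | grep -E "clock|wrist|gap|pos"; echo '[[[0,0,0],[0,0,0]],[[0,0,0],[0,0,0]]]' | python3 -m creep >/dev/null; python3 - <<'E'
from h import *
p,d,K,W=shot("wrist"); cv2.imwrite("pics/w6.png",p[:,:,::-1]); P=pts(d,K,W)
for lo,hi,c,r in((95,125,(464,-402),28),(138,170,(463,-172),30),(55,66,(464,-402),45)):
    m=(P[...,2]>lo)&(P[...,2]<hi)&(np.hypot(P[...,0]-c[0],P[...,1]-c[1])<r); q=P[m]
    print(m.sum(),len(q) and (np.median(q,0).round(1),cv2.minEnclosingCircle(q[:,:2].astype(np.float32))))
E
```

```text
eef_pos: [464.3, -402.3, 69.3]
wrist_force: [1.6, 0.5, 5.4]
eef_pos: [463.9, -402.0, 68.6]
wrist_force: [0.7, -0.2, -0.4]
finger_gap: 66.0
clock: 30.65
eef_pos: [464.7, -402.7, 214.5]
wrist_force: [0.1, 0.5, -0.4]
finger_gap: 66.1
1664 (array([ 462.8, -403.1,  111.8]), ((464.8789978027344, -404.6510925292969), 22.860122680664062))
2521 (array([ 460. , -180.6,  144.9]), ((463.9737243652344, -174.6815185546875), 22.86177635192871))
483 (array([ 448.8, -388.4,   61.7]), ((464.7942199707031, -403.45855712890625), 29.44536781311035))
```

View pics/w6.png

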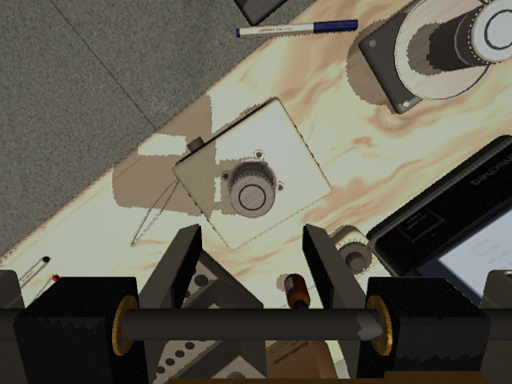

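The jar stands upright in the mill cup at (252,195), with its cap at 111.8 mm. That matches home; on the pins it would read about 117.5 mm. The light jar stands on its pan at (497,30).

```bash
python3 -c "
from cell import manip
print(manip.sign_off())"
```

```text
the job is handed in; nothing more can be done
None
```

I handed the job in after about 31 s on the robot's clock: the heavier jar (about 6.7 N, against 4.3 N) sits home over the mill's drive pins, the lighter one stands on the balance's right pan, and the hand is clear; no verdict came back.

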